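Close a tenon joint in the trigger clamp

ROBOT

A 7-joint arm with a two-finger parallel gripper is mounted at the origin on the work surface; the furniture and walls round the work are solid. World frame = base frame: x ahead of the robot, y to its left, z up, the work surface at z = 0. Lengths are in m, angles in rad, forces in N, time in s.
With the tool pointing down it reaches from about 0.4 to 0.85 m from the base axis. Payload 10.4 kg.
Tool frame: the origin (TCP) lies on the centre line of the jaws, within the pads' length; the fingertips stand 17 mm ahead of it and the grasp point (between the pads) lies 2 mm behind it (manip.tcp_to_tips is the distance from the TCP to the fingertips, in m); z points along the fingers, x is the direction in which the jaws open and shut, and the axes are right-handed (so a half turn about z gives the same grasp; the last joint's range is limited). The gripper opens to 85 mm and grips with 20 to 120 N. Pads are 22 mm wide; open, the fingers measure 114 mm over their backs; the gripper's body (76 mm by 85 mm) begins 54 mm behind the grasp point. The pads swing forward as they close: fully open they stand 13 mm farther back than shut.
Start: joints at [-1.288, 0.332, -0.065, 1.46, 0.022, 1.35, -0.088], TCP at [0.188, 0.596, 0.248] pointing down, gripper open.
Joint ranges: [-2.6, 2.6], [-0.5, 2.12], [-1.47, 1.34], [0.16, 2.42], [-1.27, 4.41], [0.06, 2.06], [-2.6, 2.6]. Speed limits (rad/s): [2.22, 2.22, 2.79, 2.79, 3.14, 3.14, 3.14].

INTERFACE

Orientations are given as a unit quaternion [x, y, z, w].
In Python, from workcell import manip gives the robot as it stands.
- The arm moves only by the shell command python3 -m pendant 'ROWS' [FORCE]. ROWS is JSON, a list of rows, each a list of 3 entries, a list of its own where there are three numbers: the shift along the world's x, y, z in cm, then the turn, a rotation vector about the world's x, y, z in degrees, then the closure in counts, from 0 (fully open) to 255 (shut). A call has 1 to 12 rows; each row shifts and turns the pose as measured when the row begins; what a row does not reach is not made up. A row lasts 1/8 s, in which the tool goes at most 62.5 mm and 10.7 degrees, less where a joint would pass 70% of its speed; a pose out of reach is approached as far as the arm can. A call is refused whole if a number of a shift passes 6.25 or a number of a turn 10.7, either way. A call with a gripper value outside its range is refused whole. The fingers move at their own pace and stop on an object; FORCE is the grip in N (left out, the last holds). Time passes only in rows, so rows that do not move let the fingers close. It gives the time, the measured TCP pose, the force and the opening at its end, in the units of the state.
- manip.get_obs(): the state, without advancing time (a new reading comes with each control period).
- manip.camera(name): name is "scene" or "top" or "wrist"; returns a dict with "pixels" (384x512x3 uint8, red, green, blue), "range_z" (384x512 float32, m along the optical axis (not along the pixel's ray), 0 where there is no reading), "K" (3x3 intrinsics, pixels), "origin" and "rotation" of the camera in the world; the wrist camera has in their place "hand_eye" (4x4, takes a point from camera to tool coordinates, whose origin is the TCP and whose axes are the tool frame's). Camera axes: x right, y down, z forward; pixel columns grow to the right and rows downward; lengths in m; the calibration is good to about 2 mm. A picture is of the moment at which its call begins: read the wrist's pose just before it.
- manip.hand_in(): hands the job in, once; it reports no verdict.
The state is a dict: "clock": time; "joint_pos": joint angles; "joint_velocities": joint speeds; "tau": joint torques, N m; "position": TCP position; "ee_rot": TCP orientation; "ft_force": force on the tool from outside, world axes, zero at the start; "torque": the same for the moment, N m; "grip_width": opening from 0.0 (shut) to 1.0 (fully open).
Only numpy, scipy, OpenCV 4.12 (cv2) and the standard library are available. Lean on these libraries where they do the work, as an engineer would, in place of code of your own. Each camera call takes 0.05 s, during which the arm holds its last target.

TASK

Lay the half-open tenon joint on the bed of the trigger clamp, between the jaws, and let go; then squeeze the clamp's trigger as often as it takes to walk the ram onto it and press the joint shut until no gap is left between the two blocks. Press the red release tab right down so that the ram springs all the way back, then lift the closed joint out and lay it flat inside the plywood tray. Leave the other tools on the bench where they are.

Things in the scene. Friction and masses are not known exactly. Their poses are not given: they have to be found in the camera images.
- clamp: Bench-mounted trigger clamp, fixed; steel base plate 345 x 90 x 10 mm. x of its frame is the way the ram advances, z is up, origin on the bench top in the mid-plane. Along x (mm): grey housing -165 to -30 (46 wide, top at z 85) with red tab, black handle and green trigger on top, from rear to front; then ram; pale wooden bed to x = 130 (64 wide, top at z 30); fixed jaw
- bed (a point): Point on the bed's top surface (z 30 mm), at x = 70 mm of the clamp frame, in the mid-plane between the jaws; a good place for the middle of the joint piece
- squeeze_point (a point): Fixed point 126 mm above the bench, at x = -72 mm of the clamp frame. Fingers coming straight down astride handle and trigger, centred here and closing along the clamp's x, meet the trigger's round roll first (front at x = -36 at rest, 54 mm over both) and, when it is fully squeezed, the handle's rear face (x = -90, 36 mm over both)
- trigger (a joint): Green sprung trigger, rad: 0 at rest, 0.34 fully squeezed towards the handle. Pivot at x = -55, z 75 mm of the clamp frame; its roll (20 mm diameter, 30 wide) is at z 126. A full squeeze walks the ram about 15 mm and takes 5 to 18 N at the roll; 25 N also presses the joint home. Let it spring fully back between squeezes so that the pawl takes the next teeth (5 mm pitch)
- ram (a joint): Ram, m: 0 retracted (rubber pad's face at x = -12 mm of the clamp frame; pad 34 wide, 32 high, centre at z 51), grows as it advances, at most 0.046. A ratchet keeps it from going back; a spring returns it to 0 in under 1 s while the tab is held fully down
- ram_face (a point): Middle of the ram pad's face
- tab (a joint): Red release tab, m: 0 up, 0.010 fully down (about 6 N; it springs back). To free the ram press it at least 8 mm and hold it there about 1 s with the trigger let go. It clicks down by up to 3 mm by itself as the ram walks
- tab_top (a point): Middle of the top of the release tab (24 x 30 mm), behind the handle at x = -150 mm of the clamp frame, 100 mm above the bench when up; press straight down
- joint_piece: Wooden joint lying on the bench: pale mortised block 60 x 40 x 40 mm (x, y, z) with a dark tenoned block 45 x 40 x 40 mm at its +x end. Origin: middle of the pale block's underside; z up. Reaches from x = -30 to +89 mm with a 14 mm gap, to +75 when shut. About 180 g. Grip the pale block across y (40 mm). It may lie either way round in the clamp
- tenon (a joint): How far the dark block has been pushed in, m: the gap between the blocks is 0.014 minus this value; 0.014 = shut, no gap. It starts at 0 to 0.004 and slides stiffly (about 4 N), staying where it is left
- tenon_end (a point): Middle of the dark block's outer end face
- tray: Fixed open plywood tray 120 x 190 x 26 mm (x, y, z), walls and floor 6 mm; origin under its middle
- tray_in (a point): Centre of the tray's inner floor (6 mm above the bench), axes as the tray's; the inside is 108 mm (x) by 178 mm (y)
- marking_gauge: Bystander: marking gauge 44 x 200 x 56 mm, origin under its middle
- bevel: Bystander: sliding bevel 24 x 125 x 20 mm, origin under its middle
- fixed_jaw (a point): Middle of the fixed jaw's face, at x = 130, z = 51 mm of the clamp frame; the jaw is 56 mm wide and its top at z 75. From the retracted ram's pad to this face is 142 mm
- handle_top (a point): Middle of the top of the fixed black handle, 148 mm above the bench; the handle reaches from x = -90 to -76 mm of the clamp frame and is 30 mm wide
- tool_handle: Bystander: turned red-brown wooden tool handle standing upright, 51 mm diameter, 85 mm high, origin under its middle

How it is judged:
By the outcome, as a careful person would: the job done as asked, in the order asked, and still so for the second after the job is handed in, with the robot touching nothing.
It also fails if it takes over 72 s, if anything falls off the work surface, if the arm or the gripper's body presses on something with over 40 N, if the wrist force passes 120 N, or if a joint passes its speed limit or range.

## Working session

There is one attempt and no reset: what is moved stays moved. The work goes in short steps, Python scripts to look and compute and a shell command to move; the robot and the scene stay as the last step left them, time stands still between calls to the robot, and variables do not carry over. Pictures are saved under pics/ and viewed, and the job is handed in when it is done.

```bash
mkdir -p pics; ls
cat > h.py <<'E'
import numpy as np, cv2
from workcell import manip
def snap(name,f):
    o=manip.get_obs(); c=manip.camera(name); cv2.imwrite('pics/'+f+'.png',c['pixels'][:,:,::-1]); np.savez('/tmp/'+f+'.npz',**{k:v for k,v in c.items()},pos=o['position'],rot=o['ee_rot']); return o,c
E
python3 - <<'E'
from h import *
for n in ['scene','top','wrist']:
    o,c=snap(n,n+'0'); print(n,c['K'].tolist(),c.get('origin'),c.get('rotation'),c.get('hand_eye'))
print(o)
E
```

```text
pics
scene [[388.63901720870257, 0.0, 253.1519113323376], [0.0, 388.63901720870257, 191.1859247775335], [0.0, 0.0, 1.0]] [ 0.25957532 -0.82550478  0.69671796] [ 0.86463577 -0.21025956  0.10057986 -0.44506134] None
top [[472.76930363338244, 0.0, 251.00274495079344], [0.0, 472.76930363338244, 189.75746479884225], [0.0, 0.0, 1.0]] [ 0.50471835 -0.1145082   1.26255884] [-0.70137167  0.71141575 -0.02980284  0.03282079] None
wrist [[309.3323837796228, 0.0, 252.86482443374754], [0.0, 309.3323837796228, 188.39597895602063], [0.0, 0.0, 1.0]] None None [[ 9.99998931e-01  1.21077050e-03 -8.19907392e-04 -1.46520784e-05]
 [-8.80433952e-04  9.46230085e-01  3.23493200e-01 -8.26563948e-02]
 [ 1.16749707e-03 -3.23492132e-01  9.46230140e-01 -1.25731254e-01]
 [ 0.00000000e+00  0.00000000e+00  0.00000000e+00  1.00000000e+00]]
{'clock': 0.1, 'joint_pos': array([-1.2876126 ,  0.33277973, -0.0647119 ,  1.4608541 ,  0.0215721 ,
        1.34988   , -0.08849534]), 'joint_velocities': array([-0.0013347 , -0.00027378,  0.00069324, -0.00119967, -0.00024296,
       -0.00034366, -0.00052969]), 'tau': array([ 1.95623841e-03, -6.26736689e+01,  4.95260779e-02, -3.92419517e+01,
        1.64348393e-02,  7.09017768e-03, -3.21105472e-05]), 'position': array([0.18804406, 0.59571813, 0.24761511]), 'ee_rot': array([ 8.06539698e-01,  5.91179617e-01, -4.87695242e-04,  3.72436367e-04]), 'ft_force': array([-0.24191684, -0.55168866,  0.17213163]), 'torque': array([ 0.02597889,  0.01149158, -0.03260284]), 'grip_width': 1.0011957630138162}
```

View pics/scene0.png

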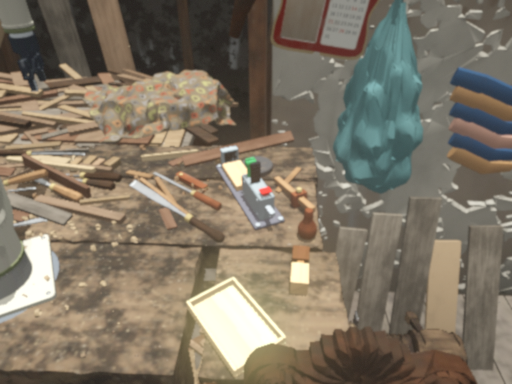

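View pics/top0.png

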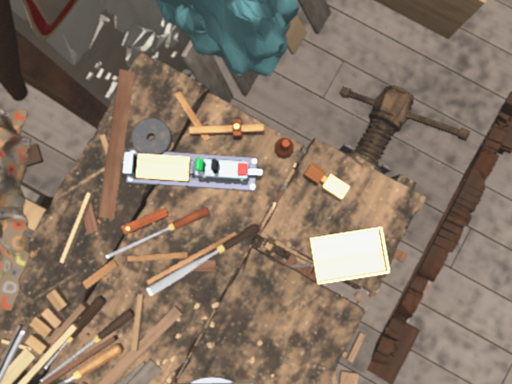

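View pics/wrist0.png

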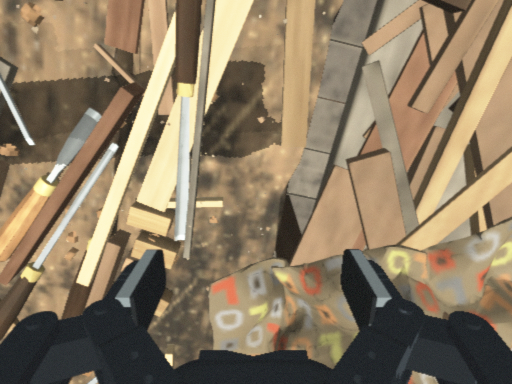

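The top view shows the clamp at about (190,170) with its fixed jaw at the left and tab at the right. The joint is at (327,181) with its dark block at upper left, and the tray at (349,255). The bevel and gauge are near the clamp at (195,130), the tool handle at (284,147).

```bash
cat >> h.py <<'E'
from scipy.spatial.transform import Rotation as R
def cam(c,wr=None):
    if 'hand_eye' in c and c['hand_eye'] is not None and wr is not None:
        T=np.eye(4);T[:3,:3]=R.from_quat(wr['ee_rot']).as_matrix();T[:3,3]=wr['position'];T=T@c['hand_eye'];return T[:3,:3],T[:3,3]
    r=np.array(c['rotation']); return (R.from_quat(r).as_matrix() if r.size==4 else r), np.array(c['origin'])
def plane(c,uv,z,wr=None):
    M,o=cam(c,wr); uv=np.atleast_2d(uv).astype(float); d=np.c_[uv,np.ones(len(uv))]@np.linalg.inv(c['K']).T@M.T
    return o+d*((z-o[2])/d[:,2])[:,None]
def cloud(c,wr=None):
    M,o=cam(c,wr);z=c['range_z'];v,u=np.mgrid[:z.shape[0],:z.shape[1]]
    p=np.stack([u*1.,v,np.ones(z.shape)],-1)@np.linalg.inv(c['K']).T*z[...,None]
    w=p@M.T+o; w[z==0]=np.nan; return w
E
python3 - <<'E'
from h import *
c=dict(np.load('/tmp/top0.npz',allow_pickle=True)); 
im=c['pixels'];W=cloud(c)
for n,(u,v) in dict(bench=(230,300),joint=(336,186),dark=(315,174),tray=(349,255),bed=(162,167),tab=(243,169),green=(200,164),th=(284,147)).items(): print(n,W[v,u].round(4),im[v,u])
crop=im[80:290,110:400]; cv2.imwrite('pics/topc.png',cv2.resize(crop,None,fx=2.75,fy=2.75,interpolation=cv2.INTER_CUBIC)[:,:,::-1])
E
```

```text
bench [ 0.3264 -0.0505 -0.0036] [161 132 105]
joint [ 0.6201 -0.331   0.0386] [247 247 227]
dark [ 0.6524 -0.2775  0.0374] [192 121  79]
tray [ 0.4401 -0.366   0.0037] [247 247 237]
bed [0.6777 0.1232 0.0304] [247 247 226]
tab [ 0.6596 -0.0912  0.1024] [247 124 115]
green [0.6689 0.0115 0.1351] [ 62 216 111]
th [ 0.7174 -0.1953  0.0787] [104  62  44]
```

View pics/topc.png

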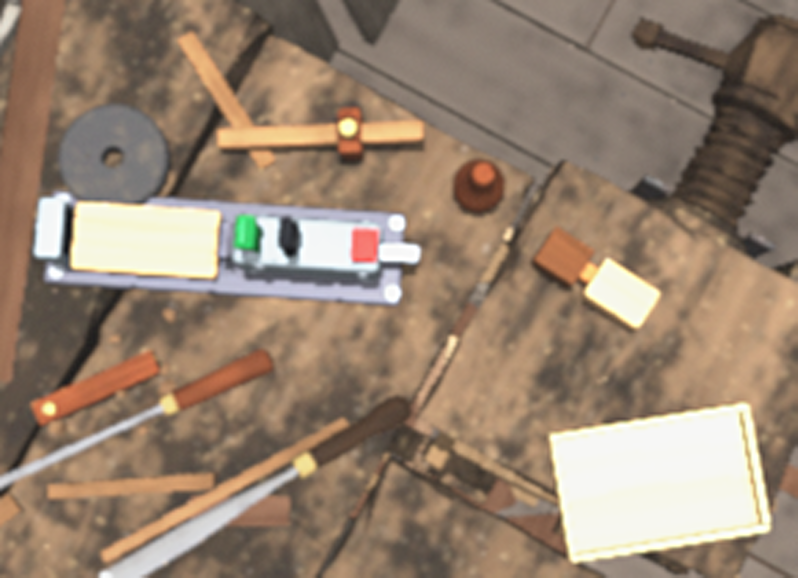

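```bash
cat > m.py <<'E'
from h import *
def comp(mask,seed):
    n,l,s,ce=cv2.connectedComponentsWithStats(mask.astype(np.uint8)); return l==l[seed[1],seed[0]]
def rect(c,m,z,nm,wr=None):
    cn=max(cv2.findContours(m.astype(np.uint8),0,2)[0],key=cv2.contourArea)[:,0]
    P=plane(c,cn,z,wr)[:,:2]
    r=cv2.minAreaRect((P*1000).astype(np.float32)); b=cv2.boxPoints(r)
    v,u=np.nonzero(m); ctr=plane(c,[[u.mean(),v.mean()]],z,wr)[0]
    e=b[1]-b[0];f=b[2]-b[1]; L=e if np.hypot(*e)>np.hypot(*f) else f
    print(nm,'ctr',ctr[:2].round(4),'rect',np.round(r[0],1),np.round(r[1],1),'long axis deg',round(np.degrees(np.arctan2(L[1],L[0]))%180,1),'n',m.sum())
    return ctr,r
E
python3 - <<'E'
from m import *
c=dict(np.load('/tmp/top0.npz',allow_pickle=True)); im=c['pixels']; hsv=cv2.cvtColor(im,cv2.COLOR_RGB2HSV);h,s,v=cv2.split(hsv); W=cloud(c)
pale=(v>215)&(h>15)&(h<40)
rect(c,comp(pale&(abs(W[...,2]-.03)<.012),(162,167)),.03,'bed')
rect(c,comp(pale&(W[...,2]>.025),(336,186)),.04,'pale')
rect(c,comp((h<18)&(s>90)&(W[...,2]>.025),(315,174)),.04,'dark')
rect(c,comp(pale&(W[...,2]<.015),(349,255)),.006,'trayin')
rect(c,comp(pale,(349,255)),.026,'trayall')
rect(c,comp(((h<8)|(h>172))&(s>100)&(v>180),(243,169)),.10,'tab')
rect(c,comp((h>45)&(h<85)&(s>100),(200,164)),.130,'green')
rect(c,comp((v<50)&(W[...,2]>.12),(215,166)),.148,'handle')
# jaw
for m,n in ((W[...,2]>.06,'z>60'),):
    mm=m.copy(); mm[:, :110]=0; mm[:145]=0; mm[190:]=0
    rect(c,comp(mm,(128,162)),.075,'jaw')
E
```

```text
bed ctr [0.6784 0.122 ] rect [678.6 122. ] [138.9  65. ] long axis deg 85.6 n 1279
pale ctr [ 0.6206 -0.3288] rect [ 622.5 -326.1] [71.1 41.7] long axis deg 56.1 n 394
dark ctr [ 0.6556 -0.2781] rect [ 653.2 -281.3] [54.7 41.6] long axis deg 55.1 n 284
trayin ctr [ 0.4407 -0.3665] rect [ 441.1 -367.8] [108.6 179.1] long axis deg 98.1 n 2780
trayall ctr [ 0.441  -0.3621] rect [ 441.6 -363.5] [123.5 192.9] long axis deg 98.3 n 3479
tab ctr [ 0.66   -0.0887] rect [660.  -88.7] [19.8 25. ] long axis deg 179.3 n 99
green ctr [0.6687 0.0138] rect [669.7  13.3] [21.8 29.3] long axis deg 179.2 n 102
handle ctr [ 0.5968 -0.1256] rect [ 614.6 -123.1] [1245.4  912.9] long axis deg 89.1 n 195050
jaw ctr [0.684  0.1991] rect [684.2 198.9] [27.  54.9] long axis deg 175.4 n 228
```

Run:
```python
import numpy as np
a=np.radians(np.linspace(72.5,-28,21)); r=np.linspace(.625,.70,21)
p=np.c_[r*np.cos(a),r*np.sin(a)]; print((np.diff(p,axis=0)*100).round(1).tolist())
```

```text
[[5.3, -1.5], [5.2, -2.0], [5.0, -2.5], [4.8, -2.9], [4.5, -3.3], [4.3, -3.7], [3.9, -4.1], [3.6, -4.5], [3.2, -4.8], [2.8, -5.1], [2.3, -5.4], [1.9, -5.6], [1.4, -5.7], [0.9, -5.9], [0.3, -6.0], [-0.2, -6.0], [-0.7, -6.0], [-1.3, -5.9], [-1.8, -5.8], [-2.3, -5.7]]
```

```bash
python3 -m pendant '[[[5.3,-1.5,0],[0,0,-5.4],0],[[5.2,-2.0,0],[0,0,-5.4],0],[[5.0,-2.5,0],[0,0,-5.4],0],[[4.8,-2.9,0],[0,0,-5.4],0],[[4.5,-3.3,0],[0,0,-5.4],0],[[4.3,-3.7,0],[0,0,-5.4],0],[[3.9,-4.1,0],[0,0,-5.4],0],[[3.6,-4.5,0],[0,0,-5.4],0],[[3.2,-4.8,0],[0,0,-5.4],0],[[2.8,-5.1,0],[0,0,-5.4],0]]'
```

```text
clock: 1.4
position: [0.6194, 0.2434, 0.2437]
ee_rot: [0.988, 0.152, -0.003, -0.001]
ft_force: [0.6, 0.4, -0.7]
grip_width: 0.997
```

```bash
python3 -m pendant '[[[2.3,-5.4,0.3],[0,0,-5.4],0],[[1.9,-5.6,0.2],[0,0,-5.4],0],[[1.4,-5.7,0.1],[0,0,-5.4],0],[[0,0,0],[0,0,0],0]]'
python3 - <<'E'
from h import *
snap('wrist','w1')
E
```

```text
clock: 1.9
position: [0.6774, 0.0641, 0.2483]
ee_rot: [1.0, 0.002, -0.004, 0.001]
ft_force: [-0.2, 0.6, -0.5]
grip_width: 0.997
```

View pics/w1.png

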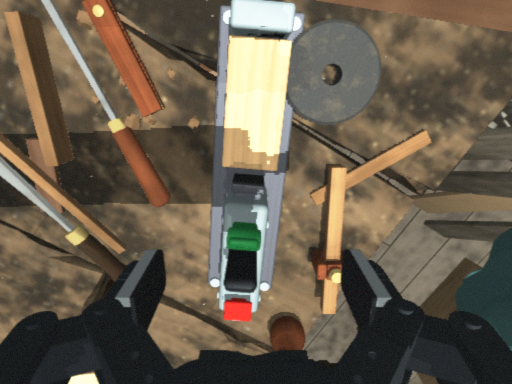

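The wrist view covers the whole clamp: jaw at (262,15), bed at (255,105), ram pad at (248,185), trigger at (243,236), handle at (241,268) and tab at (237,310).

Run:
```python
from m import *
d=np.load('/tmp/w1.npz',allow_pickle=True); c={k:d[k] for k in d}; wr=dict(position=d['pos'],ee_rot=d['rot'])
im=c['pixels']; hsv=cv2.cvtColor(im,cv2.COLOR_RGB2HSV);h,s,v=cv2.split(hsv); W=cloud(c,wr)
print(W[100,255],W[310,237],W[15,262])
rect(c,comp((abs(W[...,2]-.03)<.008)&(h>12)&(h<40),(255,100)),.03,'bed',wr)
rect(c,comp(((h<8)|(h>172))&(s>150)&(v>100)&(W[...,2]>.09),(237,312)),.10,'tab',wr)
rect(c,comp((h>45)&(h<85)&(s>100),(243,232)),.130,'green',wr)
m=(W[...,2]>.068); m[40:]=0; rect(c,comp(m,(262,15)),.075,'jaw',wr)
m=(W[...,2]>.142)&(np.abs(W[...,0]-.665)<.04)&(np.abs(W[...,1]+.02)<.05); 
if m.any(): print('handle',W[m].mean(0),W[m].min(0),W[m].max(0))
cv2.imwrite('pics/w1c.png',cv2.resize(im[0:330,190:320],None,fx=1.8,fy=1.8)[:,:,::-1])
```

```text
[0.67842736 0.12890159 0.029865  ] [ 0.66045894 -0.08713778  0.09947653] [0.68398611 0.20143122 0.07519953]
bed ctr [0.6777 0.1278] rect [677.3 121.9] [138.5  63.6] long axis deg 85.3 n 7826
tab ctr [ 0.6605 -0.0869] rect [660.7 -87. ] [26.5 29.6] long axis deg 174.8 n 522
green ctr [0.6691 0.0177] rect [669.2  17.8] [29.  29.2] long axis deg 177.4 n 858
jaw ctr [0.6842 0.201 ] rect [683.8 201. ] [24.2 55.3] long axis deg 175.3 n 1968
handle [ 0.66610298 -0.01988189  0.14624673] [ 0.65124422 -0.02822648  0.14200547] [ 0.68053236 -0.01428372  0.14979867]
```

```bash
python3 -m pendant '[[[0.8,-5.9,0],[0,0,-5],0],[[0.2,-5.9,0],[0,0,-5],0],[[-0.3,-5.9,0],[0,0,-5],0],[[-0.8,-5.9,0],[0,0,-5],0],[[-1.3,-5.8,0],[0,0,-5],0],[[-2.0,-5.5,0],[0,0,-5],0],[[-2.2,-4.0,0],[0,0,-5],0],[[0,0,0],[0,0,0],0]]'
python3 - <<'E'
from h import *
snap('wrist','w2')
E
```

```text
clock: 2.95
position: [0.6199, -0.3133, 0.244]
ee_rot: [0.956, -0.293, -0.005, -0.006]
ft_force: [0.7, -0.3, 0.5]
grip_width: 0.998
```

View pics/w2.png

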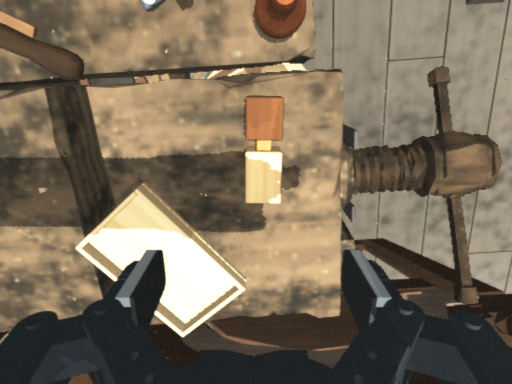

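The joint is centred: the dark block at (264,118), the gap with the tenon showing at (264,146), the pale block at (263,177). The tray is at (165,260).

Run:
```python
from m import *
d=np.load('/tmp/w2.npz',allow_pickle=True); c={k:d[k] for k in d}; wr=dict(position=d['pos'],ee_rot=d['rot'])
im=c['pixels']; hsv=cv2.cvtColor(im,cv2.COLOR_RGB2HSV);h,s,v=cv2.split(hsv); W=cloud(c,wr)
print(W[170,263],W[110,264],W[146,264],W[260,165],W[140,200])
t=W[...,2]>.035; print(t[80:220,230:300].sum())
win=np.zeros(t.shape,bool); win[85:215,235:295]=1
a=rect(c,t&win&(np.arange(384)[:,None]<142),.04,'dark',wr)
b=rect(c,t&win&(np.arange(384)[:,None]>152),.04,'pale',wr)
D=a[0]-b[0]; print('axis',np.degrees(np.arctan2(D[1],D[0])),np.linalg.norm(D[:2]))
X=R.from_quat(d['rot']).as_matrix(); print('toolx',np.degrees(np.arctan2(X[1,0],X[0,0])),X[:,2])
rect(c,comp((W[...,2]<.015)&(v>190)&(s<90),(165,260)),.006,'tray',wr)
```

```text
[ 0.62394593 -0.32382367  0.03993841] [ 0.66023159 -0.27075435  0.03842004] [ 0.63896515 -0.30326533  0.0331647 ] [ 0.43970596 -0.36330212  0.00555355] [ 0.57579242 -0.25999052 -0.0016151 ]
3505
dark ctr [ 0.6554 -0.2774] rect [ 655.1 -278.1] [44.3 39.4] long axis deg 55.5 n 1652
pale ctr [ 0.6189 -0.3305] rect [ 618.2 -331.8] [58.1 39.4] long axis deg 55.5 n 1791
axis 55.42868327709053 0.06447211420712985
toolx -34.05400591811319 [-0.00677061  0.01416242 -0.99987678]
tray ctr [ 0.4396 -0.3601] rect [ 433.7 -366.4] [ 99.6 179.9] long axis deg 98.1 n 6952
```

```bash
python3 -m pendant '[[[-0.1,-1.8,-2],[-0.8,-0.4,-0.5],0],[[0,0,-5],[0,0,0],0],[[0,0,-5],[0,0,0],0],[[0,0,-4],[0,0,0],0],[[0,0,0],[0,0,0],0]]'; python3 -c "
from h import *
o=manip.get_obs();print(o['position'],R.from_quat(o['ee_rot']).as_matrix().round(4))"
```

```text
clock: 3.62
position: [0.6285, -0.3133, 0.0785]
ee_rot: [0.959, -0.284, 0.001, -0.005]
ft_force: [-0.1, 0.0, 0.2]
grip_width: 1.003
[ 0.62848346 -0.31330748  0.07851156] [[ 0.839  -0.5441  0.0045]
 [-0.5441 -0.839   0.0089]
 [-0.0011 -0.0099 -1.    ]]
```

```bash
python3 -m pendant '[[[-1.0,-1.8,0],[-0.5,0.3,-1.5],0],[[0,0,0],[0,0,0],0]]'; python3 -c "
from h import *
o=manip.get_obs();print(o['position'],R.from_quat(o['ee_rot']).as_matrix().round(4))"
```

```text
clock: 3.88
position: [0.6201, -0.3318, 0.082]
ee_rot: [0.955, -0.296, 0.002, 0.0]
ft_force: [-0.2, 0.3, 0.8]
grip_width: 0.998
[ 0.62010915 -0.33181001  0.08204797] [[ 0.8251 -0.565   0.0027]
 [-0.565  -0.8251 -0.0019]
 [ 0.0033  0.     -1.    ]]
```

```bash
python3 -m pendant '[[[-0.1,0.1,-3],[0,0,0],0],[[-0.1,0,-2.8],[0,0,0],0],[[0,0,0],[0,0,0],0]]' 40
python3 - <<'E'
from h import *
snap('wrist','w3')
E
```

```text
clock: 4.25
position: [0.6212, -0.3325, 0.0291]
ee_rot: [0.955, -0.296, 0.006, 0.001]
ft_force: [1.0, 0.0, 0.4]
grip_width: 0.998
```

View pics/w3.png

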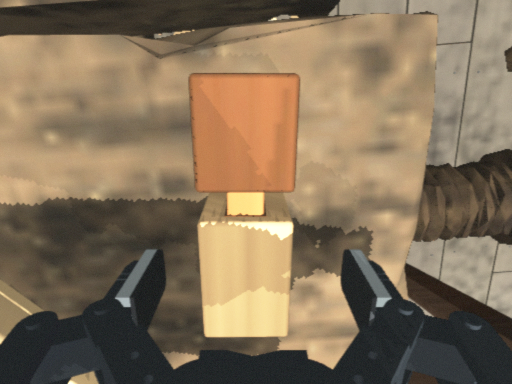

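The pale block sits between the open fingers with its centre near column 246, about 2 mm left of theirs, so I'm closing.

```bash
python3 -m pendant '[[[-0.3,0.1,-0.5],[0,0,0],0],[[0,0,0],[0,0,0],120],[[0,0,0],[0,0,0],200],[[0,0,0],[0,0,0],200],[[0,0,0],[0,0,0],200],[[0,0,0],[0,0,0],200]]' 50
```

```text
clock: 5.05
position: [0.6209, -0.3332, 0.0304]
ee_rot: [0.955, -0.296, 0.01, 0.001]
ft_force: [-0.1, 0.8, -0.4]
grip_width: 0.464
```

```bash
python3 -m pendant '[[[0,0,3],[0,0,0],200],[[0,0,5],[0,0,0],200],[[0,0,0],[0,0,0],200]]'
python3 - <<'E'
from h import *
snap('wrist','w4')
E
```

```text
clock: 5.42
position: [0.62, -0.3328, 0.111]
ee_rot: [0.955, -0.296, 0.009, 0.001]
ft_force: [-0.3, -0.2, -2.2]
grip_width: 0.459
```

View pics/w4.png

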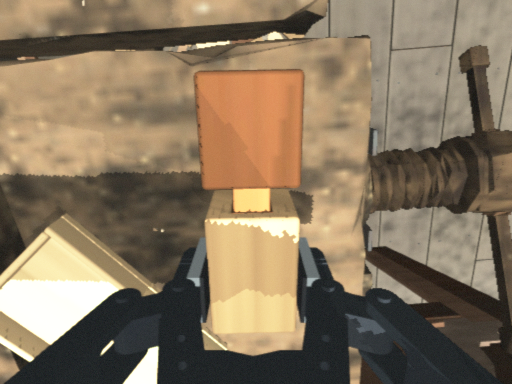

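The joint is held squarely; the dark block at (248,130) is still in line with the pale one at (252,270). I'll measure it in the tool frame.

```bash
cat > tf.py <<'E'
from h import *
import sys
d=np.load('/tmp/%s.npz'%sys.argv[1],allow_pickle=True); c={k:d[k] for k in d}
H=c['hand_eye']; z=c['range_z'];v,u=np.mgrid[:384,:512]
P=(np.stack([u*1.,v,np.ones(z.shape)],-1)@np.linalg.inv(c['K']).T*z[...,None])@H[:3,:3].T+H[:3,3]
im=c['pixels']; h,s,vv=cv2.split(cv2.cvtColor(im,cv2.COLOR_RGB2HSV))
for n,(r0,r1,c0,c1) in dict(dark=(60,187,185,310),pale=(235,320,220,285),tenon=(192,208,240,265)).items():
    q=P[r0:r1,c0:c1].reshape(-1,3); q=q[(abs(q[:,2]-np.nanmedian(q[:,2]))<.004)]
    print(n,'z',np.median(q[:,2]).round(4),'x',np.percentile(q[:,0],[.5,99.5]).round(4),'y',np.percentile(q[:,1],[.5,99.5]).round(4))
q=P[60:187,190:300]; yy=q[...,1];zz=q[...,2]; m=abs(zz-np.median(zz))<.006
print('slope dz/dy',np.polyfit(yy[m],zz[m],1),'dz/dx',np.polyfit(q[...,0][m],zz[m],1))
print('pale col250 z/y:',[(r,P[r,252].round(4).tolist()) for r in (205,215,225,235,260,300)])
M=R.from_quat(d['rot']).as_matrix(); print(M.round(4), np.degrees(np.arctan2(M[1,0],M[0,0])))
E
python3 tf.py w4
```

```text
dark z -0.0091 x [-0.0202  0.0192] y [-0.0878 -0.0447]
pale z -0.0095 x [-0.0139  0.0149] y [-0.0231  0.0205]
tenon z -0.0023 x [-0.0047  0.0056] y [-0.0399 -0.0326]
slope dz/dy [-0.0082086  -0.00963779] dz/dx [ 0.01173784 -0.0090748 ]
pale col250 z/y: [(205, [0.0005, -0.0338, -0.0025]), (215, [0.0005, -0.0305, -0.0057]), (225, [0.0005, -0.0279, -0.0098]), (235, [0.0005, -0.0227, -0.0088]), (260, [0.0005, -0.0104, -0.0085]), (300, [0.0005, 0.0103, -0.0088])]
[[ 0.8249 -0.565   0.0162]
 [-0.565  -0.8251 -0.0074]
 [ 0.0175 -0.0031 -0.9998]] -34.40733704725793
```

```bash
python3 - <<'E'
from m import *
d=np.load('/tmp/w1.npz',allow_pickle=True); c={k:d[k] for k in d}; wr=dict(position=d['pos'],ee_rot=d['rot']); W=cloud(c,wr)
for p in [(345,170),(338,170),(330,170),(338,190),(338,230),(335,275),(320,268),(330,305),(318,195),(400,150),(285,330),(375,75),(330,40)]: print(p,W[p[1],p[0]].round(3))
E
python3 -m pendant '[[[0,1,5],[0,0,0],200],[[0.5,5,5],[0,0,5],200],[[0.8,5.5,3],[0,0,5],200],[[0.8,6,0],[0,0,5],200],[[0.8,6,0],[0,0,5],200],[[0.8,6,0],[0,0,5],200],[[0.8,6,0],[0,0,3],200],[[0.8,4,0],[0,0,1],200],[[0,0,0],[0,0,0],200]]';python3 -c "
from h import *
o=manip.get_obs();M=R.from_quat(o['ee_rot']).as_matrix();print(o['position'],M.round(4),np.degrees(np.arctan2(M[1,0],M[0,0])))"
```

```text
(345, 170) [0.785 0.05  0.023]
(338, 170) [0.777 0.05  0.022]
(330, 170) [0.768 0.049 0.019]
(338, 190) [0.778 0.026 0.024]
(338, 230) [ 0.782 -0.025  0.029]
(335, 275) [ 0.776 -0.071  0.056]
(320, 268) [ 0.76  -0.069  0.045]
(330, 305) [ 0.78  -0.132  0.036]
(318, 195) [0.759 0.012 0.006]
(400, 150) [0.853 0.071 0.006]
(285, 330) [ 0.722 -0.176  0.034]
(375, 75) [0.807 0.155 0.021]
(330, 40) [0.756 0.189 0.021]
clock: 6.6
position: [0.6641, 0.0748, 0.2218]
ee_rot: [0.999, -0.038, -0.004, 0.001]
ft_force: [0.1, -0.5, -1.9]
grip_width: 0.459
[0.66412866 0.07475405 0.22182136] [[ 0.9971 -0.0763 -0.0075]
 [-0.0763 -0.9971 -0.001 ]
 [-0.0074  0.0015 -1.    ]] -4.37726476806093
```

```bash
python3 -m pendant '[[[1.1,2.2,-5],[0,-1.1,-0.3],200],[[0,0,-4],[0,0,0],200],[[0,0,-1],[0,0,0],200],[[0,0,0],[0,0,0],200]]';python3 -c "
from h import *
o=manip.get_obs();M=R.from_quat(o['ee_rot']).as_matrix();print(o['position'],M.round(4),np.degrees(np.arctan2(M[1,0],M[0,0])));snap('wrist','w5')"
```

```text
clock: 7.1
position: [0.6738, 0.0948, 0.1161]
ee_rot: [0.999, -0.042, 0.004, 0.001]
ft_force: [-0.2, 0.5, -1.2]
grip_width: 0.456
[0.67379892 0.09484712 0.11612294] [[ 0.9965 -0.0838  0.0079]
 [-0.0837 -0.9965 -0.0033]
 [ 0.0082  0.0026 -1.    ]] -4.803406680003937
```

View pics/w5.png

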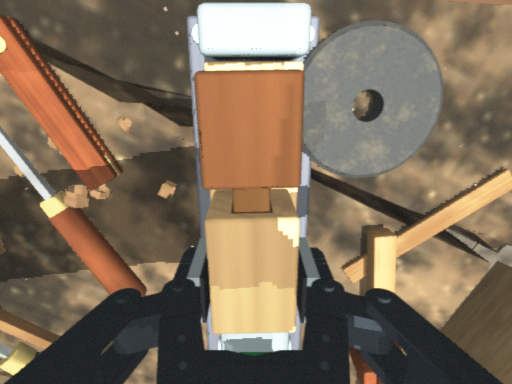

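The joint hangs over the bed: the jaw at (253,30), the dark block at (249,128) and a sliver of bed at (253,65).

Run:
```python
from m import *
d=np.load('/tmp/w5.npz',allow_pickle=True); c={k:d[k] for k in d}; wr=dict(position=d['pos'],ee_rot=d['rot']); W=cloud(c,wr)
for u in (215,250,290):
    col=W[:,u]; r=[i for i in range(10,75) if abs(col[i,2]-.075)<.004]; print(u,r[-1],col[r[-1]].round(4), [col[i].round(3).tolist() for i in (62,66,72,80)])
m=abs(W[...,2]-.075)<.004; m[70:]=0; rect(c,comp(m,(250,30)),.075,'jaw',wr)
m=(W[...,2]>.115); m[188:]=0;m[60,:]=0; q=W[60:186,190:310]; q=q[q[:,:,2]>.115]; print('dark',q.min(0),q.max(0),np.median(q,0))
```

```text
215 56 [0.6637 0.1917 0.0712] [[0.659, 0.192, 0.028], [0.659, 0.189, 0.03], [0.668, 0.182, 0.125], [0.668, 0.18, 0.126]]
250 55 [0.6814 0.1906 0.0725] [[0.681, 0.19, 0.03], [0.681, 0.187, 0.031], [0.681, 0.181, 0.124], [0.68, 0.179, 0.126]]
290 55 [0.7017 0.189  0.0715] [[0.707, 0.188, 0.03], [0.706, 0.185, 0.03], [0.695, 0.18, 0.125], [0.695, 0.177, 0.126]]
jaw ctr [0.684 0.202] rect [684.  201.5] [23.5 54.7] long axis deg 175.3 n 5973
dark [0.65716693 0.13738901 0.12172828] [0.69975438 0.18319334 0.12737077] [0.67887059 0.16252657 0.12505758]
```

```bash
python3 -m pendant '[[[0.2,0,-2.5],[0,-0.2,0],200],[[0,0,-1.6],[0,0,0],200],[[0,0,-0.7],[0,0,0],200],[[0,0,0],[0,0,0],200]]'
```

```text
clock: 7.65
position: [0.6793, 0.0935, 0.0735]
ee_rot: [0.999, -0.043, 0.01, 0.0]
ft_force: [0.5, -0.3, -2.6]
grip_width: 0.457
```

```bash
python3 -m pendant '[[[-0.4,0.1,-0.6],[0,0.3,0],200],[[-0.1,0,-0.4],[0,0,0],200],[[0,0,0],[0,0,0],200]]'
```

```text
clock: 8.02
position: [0.6747, 0.0947, 0.0644]
ee_rot: [0.999, -0.043, 0.008, 0.0]
ft_force: [0.2, 0.5, -1.1]
grip_width: 0.459
```

```bash
python3 -m pendant '[[[0,0,-0.3],[0,0,0],200],[[0,0,-0.1],[0,0,0],200],[[0,0,0],[0,0,0],200]]'; python3 -c "
from h import *
snap('wrist','w6')
snap('scene','s6')"
```

```text
clock: 8.4
position: [0.6749, 0.0947, 0.0608]
ee_rot: [0.999, -0.043, 0.008, 0.0]
ft_force: [-1.0, -0.0, -1.0]
grip_width: 0.461
```

View pics/w6.png

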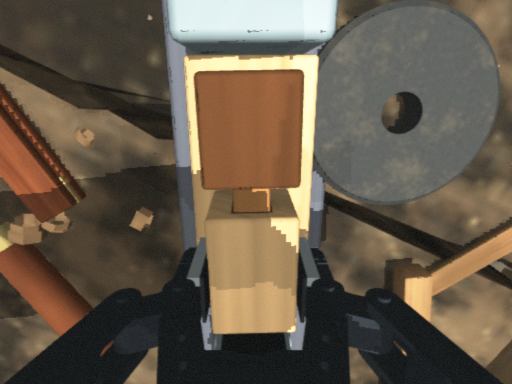

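The joint is centred on the bed with its dark end short of the jaw, so I'll settle it and release.

```bash
python3 -m pendant '[[[0,0,-0.1],[0,0,0],200],[[0,0,0],[0,0,0],110],[[0,0,0],[0,0,0],70],[[0,0,0],[0,0,0],50],[[0,0,0],[0,0,0],50]]'; python3 -c "
from h import *
snap('wrist','w7')"
```

```text
clock: 9.12
position: [0.6757, 0.0948, 0.0611]
ee_rot: [0.999, -0.043, 0.009, -0.0]
ft_force: [0.7, -0.5, -0.9]
grip_width: 0.803
```

View pics/w7.png

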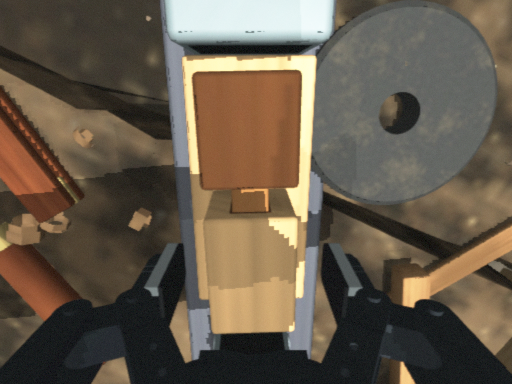

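```bash
python3 -m pendant '[[[0,0,5],[0,0,0],50],[[0,0,5],[0,0,0],50],[[0,-1.5,5],[0,0,9],0],[[-0.1,-1.5,3],[0,0,9],0],[[-0.1,-1.5,0],[0,0,9],0],[[-0.1,-1.5,0],[0,0,9],0],[[-0.1,-1.5,0],[0,0,9],0],[[-0.1,-1.5,0],[0,0,9],0],[[0,-1.5,0],[0,0,9],0],[[0,0,0],[0,0,9],0],[[0,0,0],[0,0,9],0],[[0,0,0],[0,0,9],0]]' 35;python3 -c "
from h import *
o=manip.get_obs();M=R.from_quat(o['ee_rot']).as_matrix();print(o['position'],M.round(4),np.degrees(np.arctan2(M[1,0],M[0,0])),o['joint_pos'].round(2))"
```

```text
clock: 10.68
position: [0.6688, -0.0144, 0.2469]
ee_rot: [0.72, 0.694, 0.008, -0.005]
ft_force: [0.6, -1.1, -0.3]
grip_width: 0.998
[ 0.66884239 -0.01437989  0.24685013] [[ 0.0358  0.9993  0.0046]
 [ 0.9992 -0.0358  0.0182]
 [ 0.0183  0.0039 -0.9998]] 87.94976332562959 [-0.18  0.43  0.2   1.35 -0.1   1.37  1.56]
```

```bash
python3 -m pendant '[[[-0.2,0.4,-3],[-1.0,0.3,-2.6],0],[[0,0,0],[0,0,0],0]]';python3 -c "
from h import *
o=manip.get_obs();M=R.from_quat(o['ee_rot']).as_matrix();print(o['position'],M.round(4),np.degrees(np.arctan2(M[1,0],M[0,0])));snap('wrist','w8')"
```

```text
clock: 10.92
position: [0.6669, -0.0107, 0.2166]
ee_rot: [0.735, 0.678, 0.0, -0.0]
ft_force: [0.2, -0.3, -0.3]
grip_width: 1.0
[ 0.66689547 -0.0107058   0.21655107] [[ 7.960e-02  9.968e-01  0.000e+00]
 [ 9.968e-01 -7.960e-02  5.000e-04]
 [ 5.000e-04 -0.000e+00 -1.000e+00]] 85.43357266655015
```

View pics/w8.png

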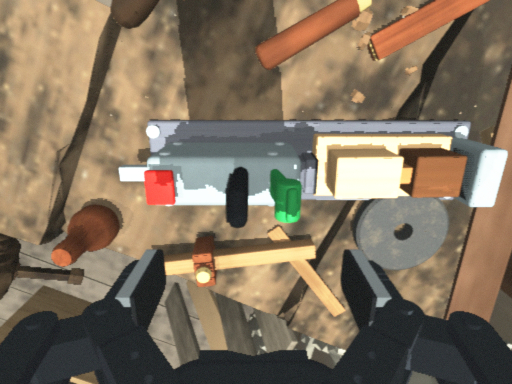

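The clamp is lined up with the jaws: tab (160,187), handle (237,195), trigger (287,195), with the joint lying on the bed at (390,175).

Run:
```python
from m import *
d=np.load('/tmp/w8.npz',allow_pickle=True); c={k:d[k] for k in d}; wr=dict(position=d['pos'],ee_rot=d['rot']); W=cloud(c,wr)
a=np.radians(85.3); e=np.array([np.cos(a),np.sin(a)]); n=np.array([-e[1],e[0]]); q=W[...,:2]-[.6727,.0613]
X=q@e;Y=q@n;Z=W[...,2]
h,s,v=cv2.split(cv2.cvtColor(c['pixels'],cv2.COLOR_RGB2HSV))
for nm,m in dict(handle=(Z>.142)&(Z<.155)&(abs(X+83)>0)&(v<80),green=(h>45)&(h<85)&(s>100)&(Z>.1),tab=((h<8)|(h>172))&(s>150)&(Z>.093)&(Z<.115)).items():
    m=m&(X>-.2)&(X<0)&(abs(Y)<.05); print(nm,[np.percentile(t[m],[1,50,99]).round(4).tolist() for t in (X,Y,Z)])
```

```text
handle [[-0.0905, -0.0834, -0.0773], [-0.0122, 0.0021, 0.0141], [0.1423, 0.1468, 0.1492]]
green [[-0.0564, -0.0486, -0.0382], [-0.0136, 0.0042, 0.015], [0.1018, 0.1345, 0.1409]]
tab [[-0.162, -0.1499, -0.139], [-0.0137, 0.0008, 0.0146], [0.097, 0.1001, 0.1018]]
```

```bash
python3 -m pendant '[[[0,0,-4],[0,0,0],0],[[0,0,-3],[0,0,0],0],[[0,0,-1.8],[0,0,0],0],[[0,0,0],[0,0,0],0]]' 35
```

```text
clock: 11.48
position: [0.6711, -0.0132, 0.1352]
ee_rot: [0.735, 0.678, 0.005, 0.004]
ft_force: [1.1, -0.4, 1.0]
grip_width: 1.005
```

```bash
python3 -m pendant '[[[-0.4,0.3,-0.9],[0,0.7,0],0],[[0,0,0],[0,0,0],0]]' 35
```

```text
clock: 11.72
position: [0.6681, -0.01, 0.1281]
ee_rot: [0.735, 0.679, 0.001, 0.001]
ft_force: [-0.2, -0.5, 1.1]
grip_width: 0.997
```

```bash
python3 -m pendant '[[[-0.1,0,-0.4],[0,0,0],60],[[0,0,0],[0,0,0],120],[[0,0,0],[0,0,0],150],[[0,0,0],[0,0,0],150],[[0,0,0],[0,0,0],150],[[0,0,0],[0,0,0],150]]' 35;python3 -c "
from h import *
snap('wrist','w9')"
```

```text
clock: 12.48
position: [0.6682, -0.011, 0.1289]
ee_rot: [0.735, 0.678, 0.004, 0.002]
ft_force: [1.0, 2.0, -1.3]
grip_width: 0.415
```

View pics/w9.png

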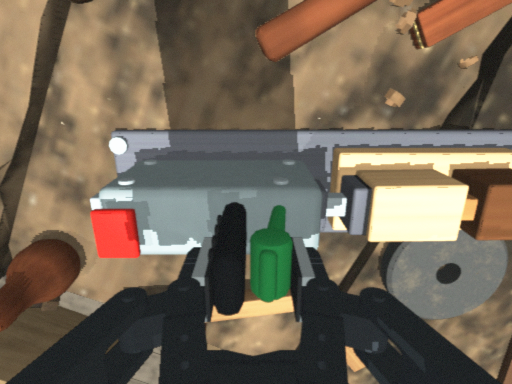

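The trigger is fully squeezed (35 mm across). The pad at (352,205) has walked close to the pale block.

```bash
python3 -m pendant '[[[0,0,0],[0,0,0],60],[[0,0,0],[0,0,0],0],[[0,0,0],[0,0,0],0],[[0,0,0],[0,0,0],0],[[-0.1,0,-0.3],[0,0,0],0],[[0,0,0],[0,0,0],60],[[0,0,0],[0,0,0],120],[[0,0,0],[0,0,0],150],[[0,0,0],[0,0,0],150],[[0,0,0],[0,0,0],150],[[0,0,0],[0,0,0],150]]' 35;python3 -c "
from h import *
snap('wrist','w10')"
```

```text
clock: 13.9
position: [0.6682, -0.0109, 0.1294]
ee_rot: [0.736, 0.677, 0.005, 0.003]
ft_force: [-1.0, 0.0, -1.0]
grip_width: 0.418
```

View pics/w10.png

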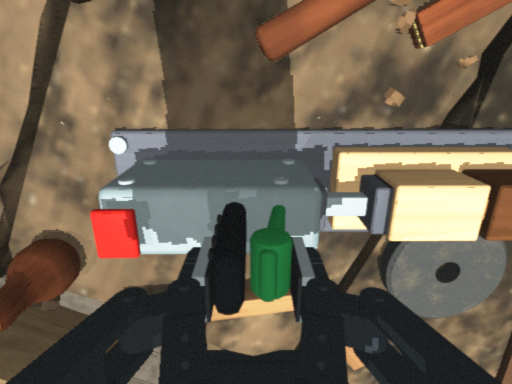

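The ram pad at (373,205) now pushes the pale block, and the visible gap has shrunk. Squeezing again.

```bash
python3 -m pendant '[[[0,0,0],[0,0,0],60],[[0,0,0],[0,0,0],0],[[0,0,0],[0,0,0],0],[[0,0,0],[0,0,0],0],[[0,0,-0.2],[0,0,0],0],[[0,0,0],[0,0,0],60],[[0,0,0],[0,0,0],120],[[0,0,0],[0,0,0],150],[[0,0,0],[0,0,0],150],[[0,0,0],[0,0,0],150],[[0,0,0],[0,0,0],150]]' 35;python3 -c "
from h import *
snap('wrist','w11');snap('top','t11')
im=cv2.imread('pics/t11.png')[140:200,110:270];cv2.imwrite('pics/t11c.png',cv2.resize(im,None,fx=4,fy=4,interpolation=cv2.INTER_CUBIC))"
```

```text
clock: 15.32
position: [0.6693, -0.007, 0.1299]
ee_rot: [0.735, 0.678, 0.008, 0.002]
ft_force: [0.5, -0.9, 0.1]
grip_width: 0.501
```

View pics/w11.png

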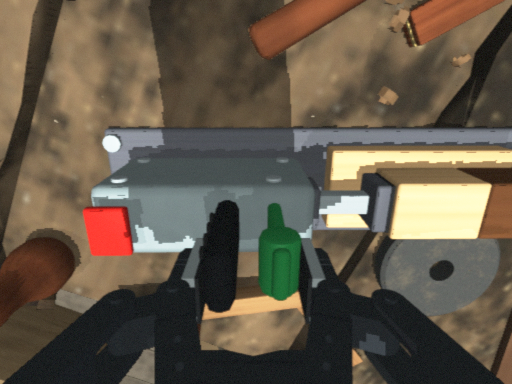

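View pics/t11c.png

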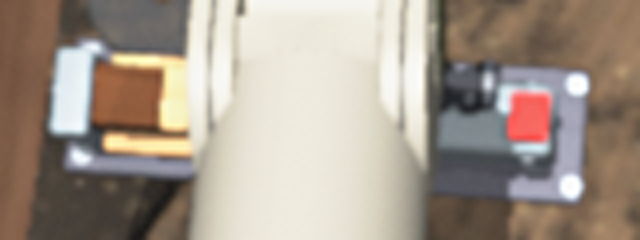

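With 35 N on the trigger, the jaws stopped at 42.6 mm, so the ram is stalled against something. In the wrist picture the blocks seem to meet at (485,205). I'll check the lengths.

```bash
cat > gap.py <<'E'
from m import *
import sys
f=sys.argv[1]
d=np.load('/tmp/%s.npz'%f,allow_pickle=True); c={k:d[k] for k in d}; wr=dict(position=d['pos'],ee_rot=d['rot']) if f[0]=='w' else None; W=cloud(c,wr)
a=np.radians(85.3); e=np.array([np.cos(a),np.sin(a)]); n=np.array([-e[1],e[0]]); q=W[...,:2]-[.6727,.0613]
X=q@e;Y=q@n;Z=W[...,2]
h,s,v=cv2.split(cv2.cvtColor(c['pixels'],cv2.COLOR_RGB2HSV))
top=(Z>.064)&(Z<.077)&(abs(Y)<.017)&(X>.0)&(X<.129)
for lo in np.arange(0,.130,.003):
    m=top&(X>=lo)&(X<lo+.003)
    if m.sum()>3: print(round(lo*1000),m.sum(),np.median(Z[m]).round(4),np.median(h[m]),np.median(s[m]),np.median(v[m]))
E
python3 gap.py w11; echo; python3 gap.py t11
```

```text
9 15 0.0656 105.0 26.0 46.0
12 264 0.0663 110.0 23.0 107.0
15 208 0.067 110.5 23.0 146.5
18 195 0.0669 110.0 23.0 142.0
21 225 0.0669 100.0 19.0 62.0
24 325 0.0693 20.0 94.0 237.0
27 216 0.07 27.0 61.0 255.0
30 222 0.0699 27.0 60.0 255.0
33 216 0.0699 27.0 60.0 255.0
36 219 0.07 27.0 59.0 255.0
39 207 0.07 28.0 60.0 255.0
42 221 0.07 28.0 59.0 255.0
45 215 0.07 28.0 59.0 255.0
48 221 0.07 28.0 59.0 255.0
51 217 0.07 28.0 57.0 255.0
54 213 0.0699 28.0 58.0 255.0
57 223 0.07 28.0 57.0 255.0
60 216 0.0699 28.0 57.0 255.0
63 213 0.0699 28.0 57.0 255.0
66 218 0.07 28.0 55.0 255.0
69 210 0.0699 28.0 56.0 255.0
72 215 0.0698 28.0 56.0 255.0
75 209 0.0699 28.0 55.0 255.0
78 221 0.0699 28.0 55.0 255.0
81 158 0.0696 27.0 64.0 255.0
84 268 0.0695 13.0 148.5 129.0
87 213 0.0699 12.0 152.0 140.0
90 217 0.0699 12.0 152.0 140.0
93 209 0.0699 12.0 151.0 140.0
96 199 0.0698 12.0 151.0 141.0
99 130 0.0699 12.0 151.0 142.0
102 61 0.0698 12.0 152.0 142.0
105 10 0.0695 12.0 150.5 142.0

69 16 0.0697 25.0 51.0 245.0
72 14 0.07 27.5 56.0 247.0
75 16 0.07 27.5 58.0 247.0
78 18 0.0699 28.0 58.0 248.0
81 12 0.0698 28.0 59.0 250.0
84 18 0.0686 17.5 105.5 228.5
87 14 0.0717 11.0 145.0 145.0
90 19 0.0694 11.0 149.0 145.0
93 15 0.0704 11.0 147.0 147.0
96 12 0.0688 11.0 147.5 144.5
99 14 0.0698 11.0 147.5 146.0
102 20 0.069 11.0 147.0 144.0
105 12 0.0693 11.0 147.0 145.5
108 16 0.0691 11.0 147.0 144.0
111 17 0.0693 11.0 147.0 149.0
114 16 0.0705 11.0 147.0 152.5
117 17 0.0693 11.0 147.0 154.0
120 13 0.0695 11.0 148.0 156.0
123 17 0.0694 11.0 152.0 155.0
126 18 0.0705 9.5 118.0 136.0
```

The top surface runs unbroken from the pad at 24.5 mm to the jaw, with pale meeting dark at 84.5 mm. That gives 105 mm, the shut length. I'll squeeze once more, a bit harder, to be sure, then inspect.

```bash
python3 -m pendant '[[[0,0,0],[0,0,0],150],[[0,0,0],[0,0,0],150],[[0,0,0],[0,0,0],60],[[0,0,0],[0,0,0],0],[[0,0,0],[0,0,0],0],[[0,-0.3,-0.2],[0,0,0],0],[[0,0,0],[0,0,0],60],[[0,0,0],[0,0,0],120],[[0,0,0],[0,0,0],150],[[0,0,0],[0,0,0],150],[[0,0,0],[0,0,0],150],[[0,0,0],[0,0,0],150]]' 42; python3 -m pendant '[[[0,0,0],[0,0,0],60],[[0,0,0],[0,0,0],0],[[0,0,0],[0,0,0],0],[[0,0,0],[0,0,0],0],[[0,0,4],[0,0,0],0],[[0,0,4],[0,0,0],0],[[0,0,0],[0,0,0],0]]';python3 -c "
from h import *
o=manip.get_obs();M=R.from_quat(o['ee_rot']).as_matrix();print(o['position'],M.round(4),np.degrees(np.arctan2(M[1,0],M[0,0])),o['joint_pos'].round(2));snap('wrist','w12')"
```

```text
clock: 16.92
position: [0.6706, -0.005, 0.13]
ee_rot: [0.734, 0.679, 0.012, 0.0]
ft_force: [-0.2, -0.7, 1.9]
grip_width: 0.552
clock: 17.8
position: [0.6701, -0.0056, 0.2116]
ee_rot: [0.734, 0.68, 0.011, 0.001]
ft_force: [0.0, -0.8, -0.7]
grip_width: 1.001
[ 0.67011626 -0.00558209  0.21155802] [[ 0.0762  0.997   0.0163]
 [ 0.997  -0.0764  0.0135]
 [ 0.0147  0.0152 -0.9998]] 85.63014068666337 [-0.2   0.44  0.2   1.41 -0.1   1.29  1.5 ]
```

View pics/w12.png

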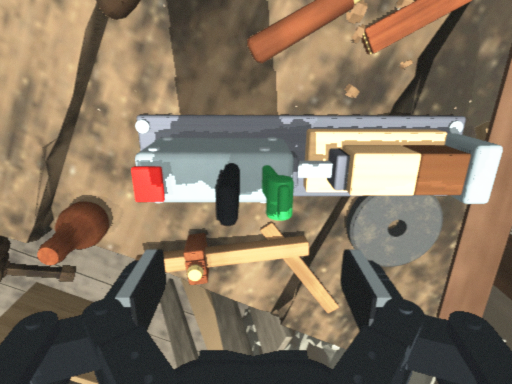

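The picture shows the joint shut: pale meets dark at (417,170) with no gap, and the pad at (342,170) is against it. The tab is at (148,184). Next I turn back and press the tab with shut fingers.

```bash
python3 -m pendant '[[[-0.1,-1.0,0],[-0.8,0.9,-9],100],[[-0.1,-1.0,0],[0,0,-9],200],[[-0.1,-1.0,0],[0,0,-9],255],[[-0.1,-1.0,0],[0,0,-9],255],[[-0.1,-1.0,0],[0,0,-9],255],[[-0.1,-1.0,0],[0,0,-9],255],[[-0.1,-1.0,0],[0,0,-9],255],[[-0.1,-1.0,0],[0,0,-9],255],[[-0.1,-0.2,0],[0,0,-9],255],[[0,0,0],[0,0,-9],255],[[0,0,0],[0,0,0],255]]' 30;python3 -c "
from h import *
o=manip.get_obs();M=R.from_quat(o['ee_rot']).as_matrix();print(o['position'],M.round(4),np.degrees(np.arctan2(M[1,0],M[0,0])),o['grip_width'],manip.tcp_to_tips)"
```

```text
clock: 19.23
position: [0.6539, -0.0905, 0.1947]
ee_rot: [0.998, -0.064, -0.009, -0.005]
ft_force: [0.2, -0.4, 0.4]
grip_width: 0.0
[ 0.65392141 -0.09048142  0.19466133] [[ 0.9917 -0.1272 -0.0169]
 [-0.127  -0.9918  0.0104]
 [-0.0181 -0.0082 -0.9998]] -7.29732741436634 0.0004929458402108244 0.017
```

```bash
python3 -m pendant '[[[0.6,0.3,0],[-0.6,-1,2.6],255],[[0,0,-2.5],[0,0,0],255],[[0,0,-2.5],[0,0,0],255],[[0,0,0],[0,0,0],255]]'
```

```text
clock: 19.73
position: [0.6609, -0.0856, 0.1424]
ee_rot: [1.0, -0.03, 0.001, 0.001]
ft_force: [-0.1, -1.1, -0.0]
grip_width: -0.0
```

```bash
python3 -m pendant '[[[0,-0.2,-1.8],[0,0,0],255],[[0,0,-0.8],[0,0,0],255],[[0,0,-0.5],[0,0,0],255]]'
```

```text
clock: 20.1
position: [0.6622, -0.0877, 0.1118]
ee_rot: [1.0, -0.028, 0.003, 0.001]
ft_force: [-1.5, 0.0, 6.0]
grip_width: -0.001
```

```bash
python3 -m pendant '[[[0,0,-0.4],[0,0,0],255],[[0,0,-0.3],[0,0,0],255],[[0,0,-0.1],[0,0,0],255]]'
```

```text
clock: 20.48
position: [0.6625, -0.0878, 0.1069]
ee_rot: [1.0, -0.028, 0.004, 0.0]
ft_force: [-8.2, 2.3, 11.7]
grip_width: -0.0
```

```bash
python3 -m pendant '[[[0,0,-0.1],[0,0,0],255],[[0,0,-0.1],[0,0,0],255],[[0,0,-0.1],[0,0,0],255],[[0,0,-0.1],[0,0,0],255],[[0,0,-0.1],[0,0,0],255],[[0,0,-0.1],[0,0,0],255],[[0,0,-0.1],[0,0,0],255],[[0,0,-0.1],[0,0,0],255],[[0,0,-0.1],[0,0,0],255],[[0,0,-0.1],[0,0,0],255]]'; python3 -c "
from h import *
snap('wrist','w13')"
```

```text
clock: 21.72
position: [0.6623, -0.0879, 0.107]
ee_rot: [1.0, -0.028, 0.005, -0.002]
ft_force: [-5.4, 0.4, 9.6]
grip_width: 0.0
```

View pics/w13.png

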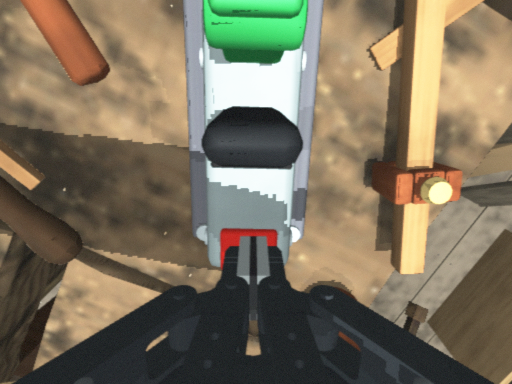

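The shut fingers hold the red tab down at (250,245). I'll lift off and check the ram.

```bash
python3 -m pendant '[[[0,0,3],[0,0,0],255],[[0,0,5],[0,0,0],150],[[0,1,4],[0,0,0],0],[[0.2,5,0],[0,0,0],0],[[0.2,5,0],[0,0,-1],0],[[0.2,5,0],[0,0,0],0],[[0.2,4,0],[0,0,0],0],[[0,0,0],[0,0,0],0]]';python3 -c "
from h import *
o=manip.get_obs();M=R.from_quat(o['ee_rot']).as_matrix();print(o['position'],M.round(4),np.degrees(np.arctan2(M[1,0],M[0,0])),o['grip_width'])
snap('wrist','w14')"; python3 gap.py w14 | head -60
```

```text
clock: 22.78
position: [0.6703, 0.1174, 0.2319]
ee_rot: [0.999, -0.038, 0.008, -0.002]
ft_force: [1.0, -0.8, 0.1]
grip_width: 1.002
[0.67031406 0.11742283 0.23185478] [[ 0.9971 -0.0751  0.0153]
 [-0.0752 -0.9972  0.0032]
 [ 0.0151 -0.0043 -0.9999]] -4.312943067346066 1.0019798785792315
24 59 0.0702 30.0 19.0 255.0
27 89 0.0702 30.0 14.0 255.0
30 96 0.0703 22.0 90.5 249.0
33 95 0.0703 22.0 94.0 248.0
36 102 0.0703 22.0 94.0 248.0
39 100 0.0702 22.0 95.0 248.0
42 103 0.0702 22.0 94.0 248.0
45 103 0.0703 22.0 93.0 248.0
48 107 0.0703 22.0 92.0 249.0
51 99 0.0703 22.0 91.0 249.0
54 108 0.0703 22.0 92.0 249.0
57 105 0.0703 22.0 91.0 249.0
60 102 0.0703 22.0 90.0 250.0
63 110 0.0703 30.0 8.5 255.0
66 105 0.0702 30.0 6.0 255.0
69 105 0.0701 30.0 5.0 255.0
72 106 0.0701 30.0 4.0 255.0
75 109 0.0702 30.0 3.0 255.0
78 111 0.0701 30.0 3.0 255.0
81 136 0.0699 30.0 9.0 255.0
84 106 0.0698 12.5 146.5 210.5
87 113 0.0703 12.0 149.0 215.0
90 109 0.0703 12.0 149.0 214.0
93 113 0.0702 12.0 149.0 215.0
96 139 0.0702 12.0 149.0 215.0
99 118 0.0703 12.0 149.0 216.0
102 111 0.0701 12.0 149.0 216.0
105 139 0.0702 12.0 149.0 216.0
108 126 0.0703 12.0 149.5 213.0
111 114 0.0703 12.0 149.0 203.0
114 151 0.0702 12.0 149.0 201.0
117 113 0.0702 12.0 149.0 201.0
120 145 0.0702 12.0 149.0 202.0
123 121 0.0703 12.0 149.0 202.0
126 147 0.0697 12.0 147.0 190.0
```

View pics/w14.png

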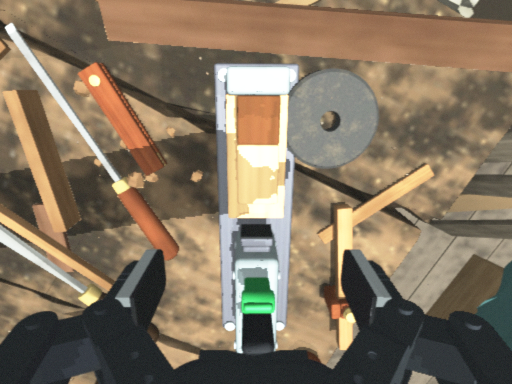

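The joint at (257,150) stays shut on the bed, and the pad at (255,235) is behind the bed's near end as in the first view. I'll put a number on it.

Run:
```python
from h import *
a=np.radians(85.3); e=np.array([np.cos(a),np.sin(a)]); n=np.array([-e[1],e[0]])
for f in ('w1','w14'):
    d=np.load('/tmp/%s.npz'%f,allow_pickle=True); c={k:d[k] for k in d}; W=cloud(c,dict(position=d['pos'],ee_rot=d['rot']))
    q=W[...,:2]-[.6727,.0613];X=q@e;Y=q@n
    m=(W[...,2]>.058)&(W[...,2]<.075)&(abs(Y)<.012)&(X>-.04)&(X<.02); print(f,np.percentile(X[m],[1,50,98,99.5]).round(4),m.sum())
    m=(W[...,2]>.066)&(abs(Y)<.03)&(X>.02)&(X<.127)&(W[...,2]<.073);print([np.percentile(Y[m&(X<.08)],[1,99]) , np.percentile(Y[m&(X>.09)],[1,99])] if m.sum()>9 else '')
```

```text
w1 [-0.0313 -0.0218 -0.0127 -0.0125] 486

w14 [-0.0315 -0.0217 -0.0125 -0.0122] 531
[array([-0.01979567,  0.0192523 ]), array([-0.01969257,  0.01958391])]
```

```bash
python3 -m pendant '[[[0.7,-0.2,-4],[-0.2,0.9,-0.4],0],[[0,0,-4.5],[0,0,0],0],[[0,0,-3],[0,0,0],0],[[0,0,0],[0,0,0],0]]';python3 -c "
from h import *
o=manip.get_obs();M=R.from_quat(o['ee_rot']).as_matrix();print(o['position'],M.round(4),np.degrees(np.arctan2(M[1,0],M[0,0])),o['grip_width'])"
```

```text
clock: 23.32
position: [0.6788, 0.1055, 0.1156]
ee_rot: [0.999, -0.046, 0.002, 0.002]
ft_force: [0.1, -0.5, 1.1]
grip_width: 1.001
[0.67879894 0.1054654  0.11559491] [[ 0.9958 -0.092   0.0034]
 [-0.092  -0.9958 -0.0044]
 [ 0.0038  0.0041 -1.    ]] -5.275857151820198 1.001024641300851
```

```bash
python3 -m pendant '[[[-0.2,1.0,-2.5],[0.2,0.2,0.5],0],[[-0.1,0.1,-2],[0,0,0],0],[[0,0.1,-0.8],[0,0,0],0],[[0,0,0],[0,0,0],0]]';python3 -c "
from h import *
o=manip.get_obs();M=R.from_quat(o['ee_rot']).as_matrix();print(o['position'],M.round(4),np.degrees(np.arctan2(M[1,0],M[0,0])),o['grip_width']);snap('wrist','w15')"
```

```text
clock: 23.82
position: [0.6791, 0.1139, 0.0667]
ee_rot: [0.999, -0.044, 0.004, 0.0]
ft_force: [1.3, -0.7, -0.0]
grip_width: 0.999
[0.67907358 0.11387346 0.0667037 ] [[ 9.961e-01 -8.740e-02  7.300e-03]
 [-8.740e-02 -9.962e-01 -1.100e-03]
 [ 7.400e-03  5.000e-04 -1.000e+00]] -5.014314205107271 0.9989125953483634
```

View pics/w15.png

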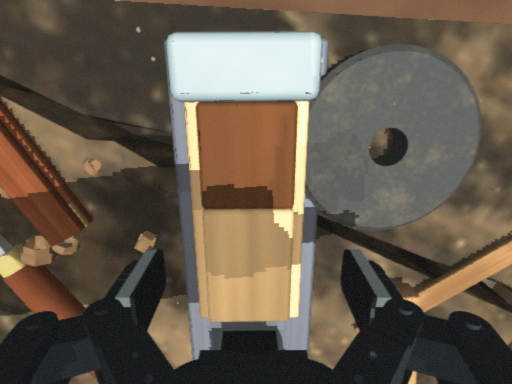

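No gap is visible at (248,208), and the fingers straddle the pale block.

```bash
python3 -m pendant '[[[-0.2,0.1,-0.7],[0,0.4,0],0],[[0,0,0],[0,0,0],120],[[0,0,0],[0,0,0],200],[[0,0,0],[0,0,0],200],[[0,0,0],[0,0,0],200],[[0,0,0],[0,0,0],200]]' 45; python3 -m pendant '[[[0,0,1.5],[0,0,0],200],[[0,0,3],[0,0,0],200],[[0,0,5],[0,0,0],200],[[0,0,5],[0,0,0],200],[[0,0,4],[0,0,0],200],[[0,0,0],[0,0,0],200]]';python3 -c "
from h import *
o=manip.get_obs();M=R.from_quat(o['ee_rot']).as_matrix();print(o['position'],M.round(4),np.degrees(np.arctan2(M[1,0],M[0,0])),o['grip_width']);snap('wrist','w16')"
```

```text
clock: 24.62
position: [0.6783, 0.1145, 0.0618]
ee_rot: [0.999, -0.044, 0.002, 0.0]
ft_force: [0.0, -0.6, -0.6]
grip_width: 0.459
clock: 25.38
position: [0.6767, 0.1137, 0.257]
ee_rot: [0.999, -0.044, 0.002, 0.0]
ft_force: [0.3, -0.0, -2.6]
grip_width: 0.461
[0.67669119 0.11370859 0.25702585] [[ 9.961e-01 -8.850e-02  4.200e-03]
 [-8.850e-02 -9.961e-01 -9.000e-04]
 [ 4.200e-03  5.000e-04 -1.000e+00]] -5.077391619912509 0.46074143119874605
```

View pics/w16.png

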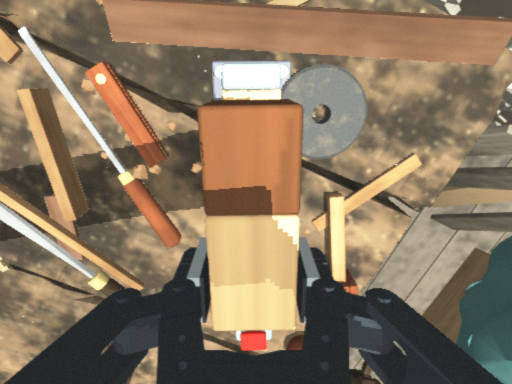

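The joint is lifted out with no gap at (253,214). On to the tray.

```bash
python3 -m pendant '[[[-2.3,-5,0],[0,0,1.3],200],[[-2.3,-5,0],[0,0,1.3],200],[[-2.3,-5,0],[0,0,1.3],200],[[-2.3,-5,0],[0,0,1.3],200],[[-2.3,-5,0],[0,0,1.3],200],[[-2.3,-5,0],[0,0,1.3],200],[[-2.3,-5,0],[0,0,1.3],200],[[-2.3,-5,0],[0,0,1.3],200],[[-2.3,-5,0],[0,0,1.3],200],[[-2.3,-5,0],[0,0,1.3],200],[[0,0,0],[0,0,0],200]]';python3 -c "
from h import *
o=manip.get_obs();M=R.from_quat(o['ee_rot']).as_matrix();print(o['position'],M.round(4),np.degrees(np.arctan2(M[1,0],M[0,0])),o['grip_width'],o['joint_pos'].round(2));snap('wrist','w17')"
```

```text
clock: 26.8
position: [0.4269, -0.3963, 0.2404]
ee_rot: [0.997, 0.074, -0.01, -0.001]
ft_force: [-0.1, 0.3, -2.1]
grip_width: 0.461
[ 0.42688404 -0.39626359  0.24040547] [[ 9.888e-01  1.479e-01 -2.000e-02]
 [ 1.479e-01 -9.890e-01  5.000e-04]
 [-1.970e-02 -3.400e-03 -9.998e-01]] 8.506606166698454 0.4609498376336848 [ 0.08  0.29  0.71  1.61 -0.18  1.33  0.97]
```

View pics/w17.png

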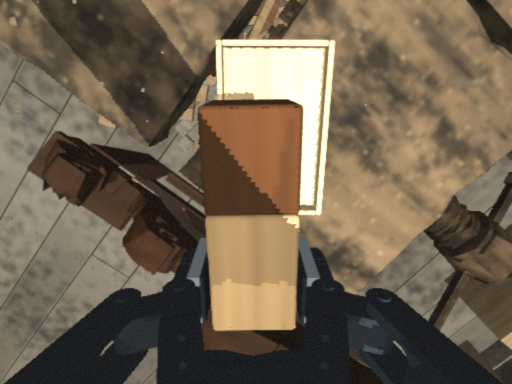

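```bash
python3 -m pendant '[[[1.7,0.8,-4],[0,-1.3,-0.3],200],[[0,0,-4],[0,0,0],200],[[0,0,-3],[0,0,0],200],[[0,0,0],[0,0,0],200]]';python3 -c "
from h import *
o=manip.get_obs();M=R.from_quat(o['ee_rot']).as_matrix();print(o['position'],M.round(4),np.degrees(np.arctan2(M[1,0],M[0,0])),o['grip_width'],o['joint_pos'].round(2));snap('wrist','w18')"
```

```text
clock: 27.35
position: [0.4478, -0.3794, 0.1242]
ee_rot: [0.997, 0.076, 0.001, -0.003]
ft_force: [0.1, 0.1, -1.5]
grip_width: 0.462
[ 0.44783395 -0.37943764  0.1241658 ] [[ 0.9885  0.1513  0.0013]
 [ 0.1513 -0.9885  0.0069]
 [ 0.0023 -0.0066 -1.    ]] 8.704408443245898 0.4622256928893011 [ 0.1   0.4   0.65  1.74 -0.28  1.1   1.  ]
```

View pics/w18.png

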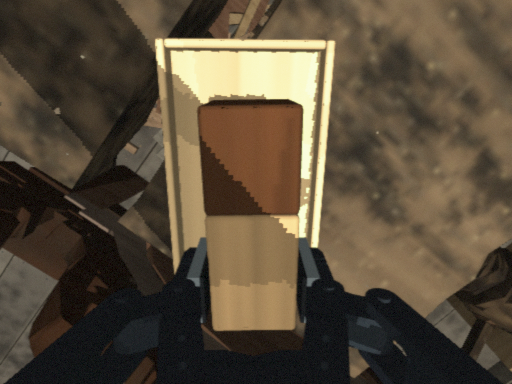

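```bash
python3 -m pendant '[[[-0.4,-0.9,-3],[-0.4,0,-0.4],200],[[0,0,-3],[0,0,0],200],[[0,0,-0.8],[0,0,0],200],[[0,0,0],[0,0,0],200]]';python3 -c "
from h import *
o=manip.get_obs();M=R.from_quat(o['ee_rot']).as_matrix();print(o['position'],M.round(4),np.degrees(np.arctan2(M[1,0],M[0,0])),o['grip_width'],o['joint_pos'].round(2));snap('wrist','w19')"
```

```text
clock: 27.9
position: [0.4489, -0.3898, 0.0627]
ee_rot: [0.997, 0.074, 0.005, 0.003]
ft_force: [-0.1, 0.1, -1.8]
grip_width: 0.463
[ 0.4489187  -0.38980678  0.06265673] [[ 0.989   0.1474  0.0112]
 [ 0.1474 -0.9891 -0.0051]
 [ 0.0103  0.0067 -0.9999]] 8.478374723262277 0.46305968840563183 [ 0.15  0.49  0.62  1.78 -0.34  0.97  1.05]
```

View pics/w19.png

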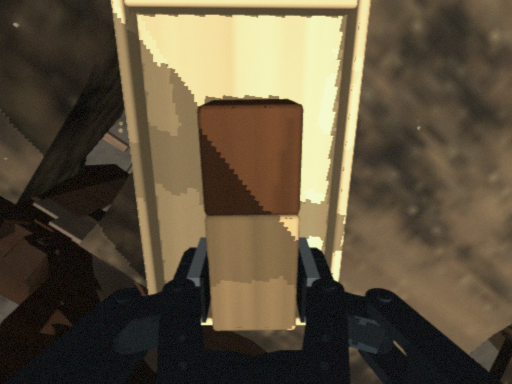

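```bash
python3 -m pendant '[[[-0.5,0,-1.2],[0.2,0.5,0],200],[[-0.1,0,-1],[0,0,0],200],[[0,0,0],[0,0,0],200]]'
```

```text
clock: 28.32
position: [0.4438, -0.3904, 0.0416]
ee_rot: [0.997, 0.074, 0.002, 0.002]
ft_force: [-0.8, -0.1, -1.5]
grip_width: 0.463
```

```bash
python3 -m pendant '[[[0,0,-0.3],[0,0,0],200],[[0,0,-0.1],[0,0,0],200],[[0,0,0],[0,0,0],200]]'
```

```text
clock: 28.7
position: [0.4438, -0.3905, 0.0379]
ee_rot: [0.997, 0.074, 0.002, 0.002]
ft_force: [-0.1, 0.0, -0.7]
grip_width: 0.464
```

```bash
python3 -m pendant '[[[0,0,-0.1],[0,0,0],200],[[0,0,0],[0,0,0],110],[[0,0,0],[0,0,0],90],[[0,0,0],[0,0,0],85],[[0,0,0],[0,0,0],85]]'; python3 -c "
from h import *
snap('wrist','w20')"
```

```text
clock: 29.32
position: [0.4446, -0.3911, 0.0383]
ee_rot: [0.997, 0.074, 0.003, 0.002]
ft_force: [0.6, 0.4, -0.5]
grip_width: 0.662
```

View pics/w20.png

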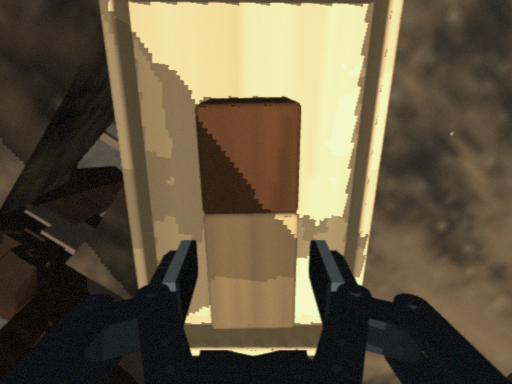

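The joint is released and lies shut in the tray with room on all sides. I'm rising straight up.

```bash
python3 -m pendant '[[[0,0,2],[0,0,0],85],[[0,0,4],[0,0,0],85],[[0,0,5],[0,0,0],85],[[0,0,5],[0,0,0],85],[[-0.5,3,5],[0,0,0],85],[[-1,5,0],[0,0,0],50],[[-1,5,0],[0,0,0],50],[[-1,5,0],[0,0,0],50],[[0,5,0],[0,0,0],50],[[0,0,0],[0,0,0],50],[[0,0,0],[0,0,0],50]]'
python3 - <<'E'
from m import *
snap('top','t21');snap('scene','s21')
c=dict(np.load('/tmp/t21.npz',allow_pickle=True)); im=c['pixels'];W=cloud(c)
cv2.imwrite('pics/t21c.png',cv2.resize(im[80:290,110:400],None,fx=2.75,fy=2.75,interpolation=cv2.INTER_CUBIC)[:,:,::-1])
m=(W[...,2]>.037)&(W[...,2]<.06)&(abs(W[...,0]-.4405)<.06)&(abs(W[...,1]+.365)<.1)
rect(c,m,.046,'joint'); print(np.percentile(W[m][:,2],[2,50,98]))
E
```

```text
clock: 30.75
position: [0.4048, -0.1587, 0.2683]
ee_rot: [0.997, 0.07, 0.01, 0.004]
ft_force: [-0.7, -1.0, 0.6]
grip_width: 0.805
joint ctr [ 0.4425 -0.3672] rect [ 442.6 -366.9] [ 40.4 105.9] long axis deg 99.4 n 656
[0.03942334 0.04519312 0.04978765]
```

View pics/t21c.png

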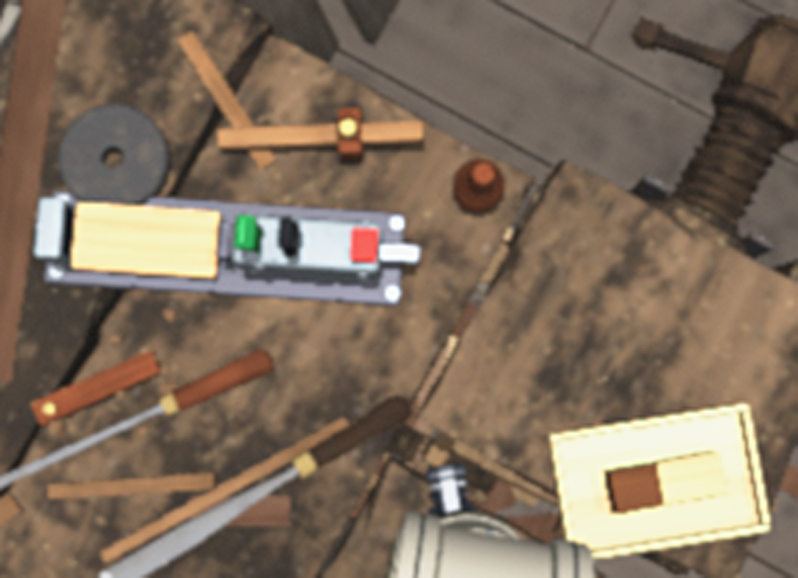

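The joint lies in the tray at (665,482), 105.9 mm long, with its top at 45 to 46 mm (46 expected for flat on the tray floor). The clamp is back to its first look and the bystanders are where they were. Handing in.

```bash
python3 -c "
from workcell import manip
print(manip.get_obs()['clock']); print(manip.hand_in())"
```

```text
30.85
the job is handed in; nothing more can be done
None
```

The job is done and handed in at 30.9 s. I laid the joint on the clamp bed and let go. Three squeezes walked the ram onto it and pressed it shut, and a fourth, firmer one at 42 N made sure. I then held the release tab down at its stop for over 1 s, lifted the joint out and laid it in the tray.

- **Joint shut:** in the clamp it spanned 105 mm from the ram pad to the fixed jaw, with no gap in the close-up views. In the tray it measures 105.9 × 40.4 mm, which matches the shut length of 105 mm to within the camera error.
- **Ram back:** after the release the pad face was at -12.5 mm, within 0.3 mm of where it was at the start.
- **In the tray:** the joint lies flat with its middle within 3 mm of the tray's centre. Its top is at about 45 mm, where 46 mm is expected.
- **Bystanders and robot:** the other tools look unmoved in the last top view, and the arm is clear of everything.

No check failed. The only mismatch is the 0.9 mm in the tray length; a gap smaller than about 1 mm could only be ruled out by eye.

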